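Slide the tip carrier home on its loading dock and lock it

TASK

Push the green tip-block carrier along its rails with a fingertip until you feel it drop into the locating notches, and then push the orange catch round over the carrier's front edge as far as it will go, so that it locks the carrier in. Only push: nothing is to be pinched or lifted, the carrier must not be rammed hard against its notches, and the bottle, jar and blue box stay where they stand. Finish with the hand clear of everything.

Things in the scene. Friction and masses are not known exactly. Their poses are not given: they have to be found in the camera images.
- dock: Fixed dock: white base plate 130 (x) by 425 (y) by 10 mm on the bench, its place and yaw vary. Origin at the centre of its underside, z up. Aluminium rails, tops 24 mm above the bench, run along its y axis between two blue side guides (inner faces 104 mm apart, tops 36 mm above the bench). The carrier is slid along them in the dock's +y direction.
- seat (a point): Where the carrier's origin lies once dropped in: 37.5 mm from the dock's origin along +y, 18 mm above the bench; axes as the dock's. Here the rails have four notches 6 mm deep, each 5 mm longer than the carrier's foot, which all four feet enter together at this one place only. The rails run on 20 mm past it to a low blue stop.
- carrier: Loose carrier, 0.36 to 0.56 kg: steel board 100 (x) by 165 (y) by 8 mm on four feet 8 mm high, with a green block 85 x 127 x 28 mm on it. Origin at the board's centre, level with the soles; axes as the dock's. Origin 24 mm above the bench on the rails, 18 once dropped in (block top then 62 mm). Slides with about 2 to 4 N; once dropped it has 2.5 mm of play, then stops dead. Starts 90 to 160 mm short.
- push_face (a point): Centre of the carrier's flat rear face (yellow lip and board edge), where to push towards +y: 82.5 mm behind (-y) the carrier's origin, 22 mm above it. The face is 70 mm wide and runs from 8 to 34 mm above the carrier's origin. Behind it is clear rail, 24 mm above the bench, or lower base plate.
- catch (a joint): Orange catch arm, 18 mm wide, swinging level about an upright pivot; underside 37, top 45 mm above the bench. Rad: at 0 it points along the dock's +x (open), growing clockwise seen from above to its stop at 1.57, pointing to -y with its tip over the carrier's front edge. Starts at 0 to 0.5, stays where left. It passes over a dropped carrier by 2.8 mm; one still up on the rails blocks it.
- catch_pivot (a point): Axis of the catch, at the arm's underside: 20 mm (+x) and 172 mm (+y) from the dock's origin, 37 mm above the bench. The arm reaches 72 mm from it.
- catch_peg (a point): Top of the upright orange peg on the catch arm by which it is pushed: diameter 16 mm, 45 mm from the pivot along the arm, standing from 45 to 82 mm above the bench. About 1.2 N here moves the catch.
- bottle: Amber bottle with white cap, diameter 60, height 115 mm, loose; origin under its centre. Not to be moved.
- jar: Pale, milky jar with white cap and label, diameter 70, height 75 mm, loose; origin under its centre. Not to be moved.
- tipbox: Blue box with white lid, 84 x 84 x 62 mm, loose; origin under its centre. Not to be moved.
Not all that is in view belongs to the job. Of the things that look like the carrier, the middle-sized one is meant.

How it is judged:
By the outcome, as a careful person would: the job done as asked, in the order asked, and still so for the second after the job is handed in, with the robot touching nothing.
It also fails if it takes over 61 s, if anything falls off the work surface, if the arm or the gripper's body presses on something with over 40 N, if the wrist force passes 120 N, or if a joint passes its speed limit or range.

ROBOT

A 6-joint arm with a two-finger parallel gripper is mounted at the origin on the work surface. World frame = base frame: x ahead of the robot, y to its left, z up, the work surface at z = 0. Lengths are in m, angles in rad, forces in N, time in s.
With the tool pointing down it reaches from about 0.325 to 0.775 m from the base axis. Payload 9.3 kg.
Tool frame: the origin (TCP) lies midway between the tips of the shut fingers; the grasp point (between the pads) lies r.tcp_to_grasp behind it (r.tcp_to_grasp is the distance from the TCP to the grasp point, in m); z points along the fingers, y is the direction in which the jaws open and shut (so a half turn about z gives the same grasp; the last joint's range is limited). The gripper opens to 85 mm and grips with 20 to 120 N. Pads are 22 mm wide; open, the fingers measure 114 mm over their backs; the gripper's body (76 mm by 85 mm) begins 54 mm behind the grasp point. The pads swing forward as they close: fully open they stand 13 mm farther back than shut.
Start: joints at [-1.298, 0.259, 0.021, 1.334, 0, 1.418], TCP at [0.227, -0.501, 0.194] pointing down, gripper open.
Joint ranges: [-3.04, 3.04], [-0.91, 1.82], [-1.04, 1.36], [-1.92, 1.95], [-1.52, 1.45], [-3.14, 3.14]. Speed limits (rad/s): [2.22, 2.22, 2.79, 3.14, 3.14, 3.14].

INTERFACE

Orientations are given as a rotation vector (axis times angle).
In Python, from plant import r, capture, calibration, job_done gives the robot as it stands. The module is installed in compiled form; this text tells all that it offers.
- The arm moves only by the tool jog_arm, never from a script. Its argument "plan" is a list of rows, each a list of 3 entries, a list of its own where there are three numbers: the closure, from 0 (fully open) to 1 (shut), then the shift along the tool's x, y, z in mm, then the turn about the tool's z in rad. In form: [[jaw, [x, y, z], yaw], ...]. A call has 1 to 20 rows; each row shifts and turns the pose as measured when the row begins, along the tool's axes as they then stand; what a row does not reach is not made up. A row lasts 1/10 s, in which the tool goes at most 50 mm and 8.59 degrees, less where a joint would pass 70% of its speed; a pose out of reach is approached as far as the arm can. A call with a gripper value outside its range is refused whole. The fingers move at their own pace and stop on an object; "newtons" is the grip in N (left out, the last holds). Time passes only in rows, so rows that do not move let the fingers close. It gives the time, the measured TCP pose, the force and the opening at its end, in the units of the state.
- r.read_state(): the state, without advancing time (a new reading comes with each control period).
- capture(name): name is "side" or "top"; returns the picture (480x640x3 uint8, blue, green, red); there is no depth.
- calibration(name): a dict with "camera_matrix" (3x3 intrinsics, pixels), "dist_coeffs" ([k1, k2, p1, p2, k3] as OpenCV has them; the pictures are not rectified), "extrinsics" (4x4, takes a point from camera to world coordinates). Camera axes: x right, y down, z forward; pixel columns grow to the right and rows downward; lengths in m; the calibration is good to about 2 mm. A picture is of the moment at which its call begins. calibration takes no time and is no camera call.
- job_done(): hands the job in, once; it reports no verdict.
The state is a dict: "time": time; "joint_positions": joint angles; "qvel": joint speeds; "joint_torque": joint torques, N m; "position": TCP position; "orientation": TCP orientation; "contact_force": force on the tool from outside, world axes, zero at the start; "wrist_torque": the same for the moment, N m; "opening": opening from 0.0 (shut) to 1.0 (fully open).
Only numpy, scipy, OpenCV 4.12 (cv2) and the standard library are available. Lean on these libraries where they do the work, as an engineer would, in place of code of your own. Each camera call takes 0.05 s, during which the arm holds its last target. There are 200 camera calls.

## Working session

There is one attempt and no reset: what is moved stays moved. The work goes in short steps, Python scripts to look and compute and a tool call to move; the robot and the scene stay as the last step left them, time stands still between calls to the robot, and variables do not carry over. Pictures are saved under pics/ and viewed, about 8 in all and at most 12, crops included, and the job is handed in when it is done.

Besides the shell and the picture viewer there is one more tool, called after ">>>" as a command line: name --argument value ..., lists and objects as JSON in quotes. jog_arm: Moves the arm, as the interface text tells. Its arguments: {"type":"object","properties":{"plan":{"type":"array"},"newtons":{"type":"number"}},"required":["plan"]}

```bash
mkdir -p pics
python3 - <<'E'
from plant import r,capture,calibration
import cv2
for n in("top","side"):
    cv2.imwrite(f"pics/{n}0.png",capture(n)); c=calibration(n); print(n,c["camera_matrix"],c["dist_coeffs"],c["extrinsics"])
print(r.read_state(), r.tcp_to_grasp)
E
```

```text
top [[571.70401647   0.         325.92492477]
 [  0.         571.70401647 233.64718043]
 [  0.           0.           1.        ]] [-0.10404574  0.          0.          0.          0.        ] [[ 0.02832058 -0.98687232  0.15899989  0.37255616]
 [-0.99927382 -0.03200717 -0.02067282 -0.00810601]
 [ 0.02549057 -0.15829896 -0.98706214  1.07211013]
 [ 0.          0.          0.          1.        ]]
side [[461.84625505   0.         316.89301592]
 [  0.         461.84625505 234.66539421]
 [  0.           0.           1.        ]] [0.03753793 0.         0.         0.         0.        ] [[-0.95328068 -0.20558738  0.22133634  0.35347264]
 [-0.30129197  0.59397007 -0.74593747  0.54019595]
 [ 0.02188817 -0.77777464 -0.62816202  0.56548413]
 [ 0.          0.          0.          1.        ]]
{'time': 0.1, 'joint_positions': array([-1.29758535e+00,  2.59132201e-01,  2.08436025e-02,  1.33369736e+00,
        2.11545521e-06,  1.41824114e+00]), 'qvel': array([-0.00035034, -0.00223774,  0.00139786, -0.00011456,  0.00156777,
       -0.00098807]), 'joint_torque': array([ 6.23502056e-03, -5.56695557e+01,  3.45066583e+01,  1.16353843e-02,
       -1.36322446e-04,  3.62860419e-06]), 'position': array([ 0.22709948, -0.50060477,  0.193531  ]), 'orientation': array([-3.06951307e+00, -6.63500919e-01,  1.09305899e-04]), 'contact_force': array([-0.80350098,  0.52272614, -0.42950226]), 'wrist_torque': array([0.00109602, 0.05336288, 0.03145069]), 'opening': 0.9998221011942058} 0.0187
```

View pics/top0.png

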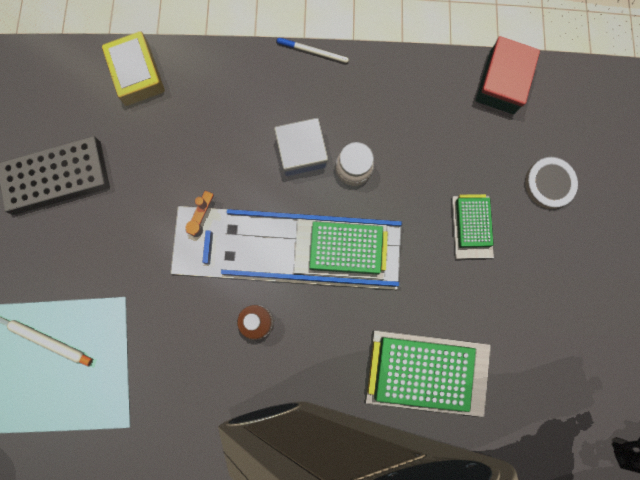

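View pics/side0.png

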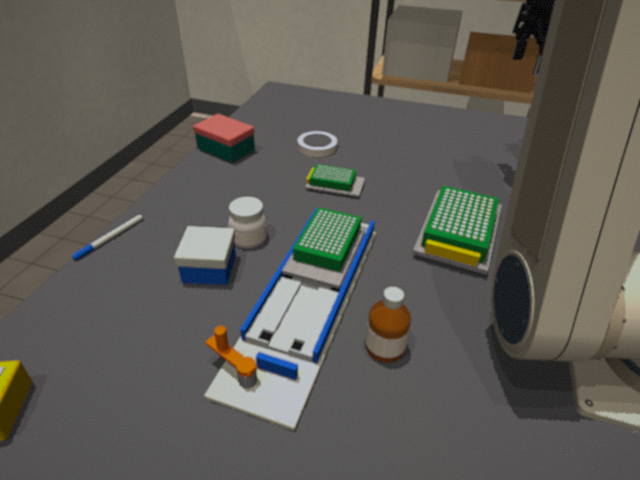

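Things that could be taken for the carrier: large one at (425,375), middle one on the dock at (345,247), small one at (475,222). By the description, it is the middle one, with its yellow lip at (385,250). The dock's +y runs left in the top view. The catch pivot is at (193,230) and the peg near (200,200).

```bash
cat > h.py <<'E'
import numpy as np,cv2
from plant import r,capture,calibration
def ray(n,uv,z):
    c=calibration(n); K=c["camera_matrix"];E=np.array(c["extrinsics"])
    p=cv2.undistortPoints(np.float32(uv).reshape(-1,1,2),np.array(K),np.array(c["dist_coeffs"]))[:,0]
    d=np.c_[p,np.ones(len(p))]@E[:3,:3].T; o=E[:3,3]
    return (o+d*((z-o[2])/d[:,2])[:,None])[:,:2]
def blobs(im,lo,hi,roi,amin=40):
    m=cv2.inRange(cv2.cvtColor(im,cv2.COLOR_BGR2HSV),np.array(lo),np.array(hi)); k=np.zeros_like(m); x0,y0,x1,y1=roi; k[y0:y1,x0:x1]=m[y0:y1,x0:x1]
    cs,_=cv2.findContours(k,cv2.RETR_EXTERNAL,cv2.CHAIN_APPROX_NONE)
    return [c for c in sorted(cs,key=cv2.contourArea,reverse=True) if cv2.contourArea(c)>amin]
COL=dict(blue=((100,120,60),(130,255,255)),green=((45,100,40),(80,255,255)),yellow=((22,120,90),(35,255,255)),orange=((5,150,90),(17,255,255)))
E
python3 - <<'E'
from h import *
im=capture("top"); roi=(165,185,415,295)
for n,z in (("blue",.036),("yellow",.055),("orange",.045),("green",.068)):
    for c in blobs(im,*COL[n],roi,15):
        b=cv2.minAreaRect(c); bp=cv2.boxPoints(b)
        print(n,cv2.contourArea(c),np.round(b[0]),np.round(bp).tolist(),np.round(ray("top",bp,z),4).tolist())
# plate: white mask
hsv=cv2.cvtColor(im,cv2.COLOR_BGR2HSV)
for c in blobs(im,(0,0,150),(180,60,255),roi,500): 
    bp=cv2.boxPoints(cv2.minAreaRect(c));print("white",cv2.contourArea(c),np.round(bp).tolist(),np.round(ray("top",bp,.01),4).tolist())
t=im[190:295,165:415]; s=cv2.resize(t,None,fx=3.2,fy=3.2,interpolation=cv2.INTER_CUBIC); cv2.imwrite("pics/crop1.png",s)
E
```

```text
blue 553.0 [310. 278.] [[222.0, 274.0], [222.0, 269.0], [398.0, 281.0], [398.0, 286.0]] [[0.4591, 0.1571], [0.4678, 0.157], [0.4558, -0.1641], [0.4471, -0.1635]]
blue 538.0 [314. 217.] [[227.0, 213.0], [227.0, 209.0], [401.0, 221.0], [401.0, 226.0]] [[0.5714, 0.1541], [0.5801, 0.154], [0.5678, -0.1686], [0.5591, -0.168]]
blue 107.0 [206. 246.] [[203.0, 262.0], [205.0, 231.0], [210.0, 231.0], [207.0, 262.0]] [[0.4803, 0.1931], [0.5376, 0.1915], [0.5371, 0.1829], [0.4798, 0.1847]]
yellow 121.0 [384. 251.] [[381.0, 270.0], [383.0, 232.0], [387.0, 232.0], [385.0, 270.0]] [[0.4738, -0.1295], [0.543, -0.1321], [0.5429, -0.1397], [0.4736, -0.1371]]
orange 106.0 [193. 226.] [[184.0, 228.0], [194.0, 217.0], [203.0, 224.0], [192.0, 236.0]] [[0.5393, 0.2293], [0.5618, 0.2118], [0.549, 0.1958], [0.5266, 0.2134]]
orange 78.0 [204. 198.] [[196.0, 192.0], [212.0, 192.0], [212.0, 203.0], [196.0, 203.0]] [[0.6079, 0.2118], [0.6088, 0.1823], [0.5882, 0.181], [0.5872, 0.2104]]
green 3191.5 [346. 247.] [[309.0, 269.0], [313.0, 222.0], [383.0, 226.0], [380.0, 273.0]] [[0.471, -0.0018], [0.5553, -0.0047], [0.551, -0.1317], [0.4664, -0.1272]]
white 8111.5 [[171.0, 273.0], [176.0, 205.0], [402.0, 222.0], [397.0, 290.0]] [[0.4593, 0.2571], [0.5889, 0.2567], [0.571, -0.1739], [0.4417, -0.1656]]
```

View pics/crop1.png

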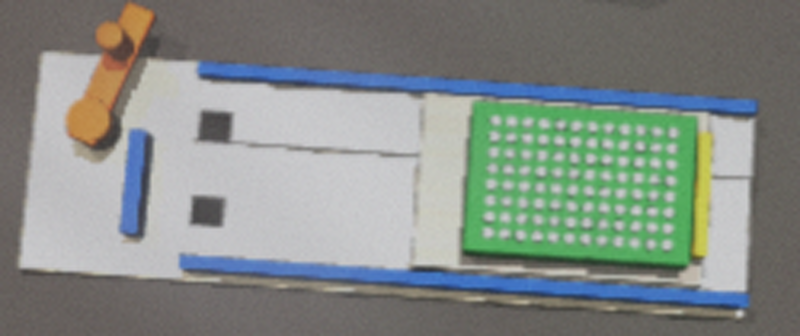

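The crop confirms it: the middle-sized carrier stands on the dock rails, with its yellow lip at the rear (right). The two front notches show at (215,125) and (207,210) in the crop.

Estimates:
- **Dock:** origin ≈ (0.515, 0.044), yaw ≈ -0.0375.
- **Carrier:** rear face ≈ (0.508, -0.138).
- **Travel:** ≈ 137 mm.

Next I shut the fingers, align the hand with the dock, and move behind the carrier at height.

>>> jog_arm --plan '[[1,[0,0,0],0.116],[1,[0,0,0],0.116],[1,[0,0,0],0.116],[1,[0,0,0],0.115],[1,[30,-35,0],0],[1,[30,-35,0],0],[1,[30,-35,0],0],[1,[30,-35,0],0],[1,[30,-35,0],0],[1,[30,-35,0],0],[1,[30,-35,0],0],[1,[30,-35,0],0],[1,[0,0,0],0]]' --newtons 60

```text
time: 1.45
position: [0.4903, -0.2253, 0.1901]
orientation: [-3.133, 0.099, 0.005]
contact_force: [0.2, -0.4, 1.0]
opening: -0.001
```

```bash
cat >> h.py <<'E'
from scipy.spatial.transform import Rotation as R
O=np.array([.515,.044]);YAW=-.0375
A=np.array([[np.cos(YAW),-np.sin(YAW)],[np.sin(YAW),np.cos(YAW)]])
def where():
    s=r.read_state();p=np.array(s["position"]);M=R.from_rotvec(s["orientation"]).as_matrix()
    d=A.T@(p[:2]-O); print("t",s["time"],"dock mm",np.round(d*1e3,1),"z",round(p[2]*1e3,1),"yawerr(dock)",round(np.arctan2(M[1,0],M[0,0])-YAW,4),"F dock",np.round(A.T@np.array(s["contact_force"])[:2],1),round(s["contact_force"][2],1))
    return s,p,M
def to(dx,dy,z):
    s,p,M=where(); t=np.r_[O+A@np.array([dx,dy])/1e3,z/1e3]; print("tool delta mm",np.round(M.T@(t-p)*1e3,1))
E
python3 - <<'E'
from h import *
to(0,-225,40)
im=capture("top"); cs=blobs(im,*COL["yellow"],(165,185,415,295),15)
for c in cs:
    d=ray("top",c[:,0],.058); print(np.round((d-O)@A*1e3,0).min(0),np.round((d-O)@A*1e3,0).max(0))
cv2.imwrite("pics/t2.png",im[150:330,150:550])
E
```

```text
t 1.45 dock mm [ -14.6 -270. ] z 190.1 yawerr(dock) -0.0256 F dock [ 0.2 -0.4] 1.0
tool delta mm [ 13.9 -44.4 150.4]
[ -35. -182.] [  34. -175.]
```

View pics/t2.png

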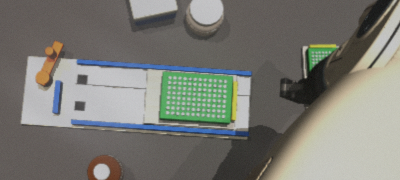

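The carrier's lip is at dock y = -182 and x = -35..34, so it is centred. The hand is at the right edge, clear of it. Next I lower it behind the carrier.

>>> jog_arm --plan '[[1,[0,0,0],-0.026],[1,[7,-22,30],0],[1,[7,-22,40],0],[1,[0,0,40],0],[1,[0,0,30],0],[1,[0,0,10],0],[1,[0,0,0],0]]'

```text
time: 2.2
position: [0.501, -0.1887, 0.0368]
orientation: [-3.138, 0.061, 0.003]
contact_force: [1.1, -1.1, -0.8]
opening: -0.002
```

Run:
```python
from h import *
to(0,-202,40)
```

```text
t 2.2 dock mm [  -5.2 -233. ] z 36.8 yawerr(dock) -0.0017 F dock [ 1.1 -1. ] -0.8
tool delta mm [  5.2 -31.1  -3.1]
```

>>> jog_arm --plan '[[1,[5,-10,-2],0],[1,[0,-10,-1],0],[1,[0,-5,0],0],[1,[0,-5,0],0],[1,[0,-5,0],0],[1,[0,-5,0],0],[1,[0,-5,0],0]]'

```text
time: 2.9
position: [0.511, -0.1431, 0.0462]
orientation: [3.14, -0.064, 0.01]
contact_force: [0.0, 0.9, 0.3]
opening: -0.002
```

Run:
```python
from h import *
where()
im=capture("top"); cs=blobs(im,*COL["green"],(165,185,415,295),500)
for c in cs:
    d=ray("top",c[:,0],.068); d=(d-O)@A*1e3;print(np.round(d.min(0)),np.round(d.max(0)))
```

```text
t 2.9 dock mm [   3.  -187.1] z 46.2 yawerr(dock) -0.003 F dock [0.  0.9] 0.3
```

>>> jog_arm --plan '[[1,[-2,-3,3],0],[1,[0,-3,2],0],[1,[0,-3,0],0],[1,[0,-3,0],0]]'

```text
time: 3.35
position: [0.509, -0.1294, 0.0403]
orientation: [3.141, -0.063, 0.008]
contact_force: [0.5, 1.3, 0.7]
opening: -0.003
```

Run:
```python
from h import *
where()
im=capture("top"); cv2.imwrite("pics/t3.png",cv2.resize(im[180:330,160:480],None,fx=2.5,fy=2.5))
```

```text
t 3.35 dock mm [   0.5 -173.5] z 40.3 yawerr(dock) -0.0027 F dock [0.4 1.4] 0.7
```

View pics/t3.png

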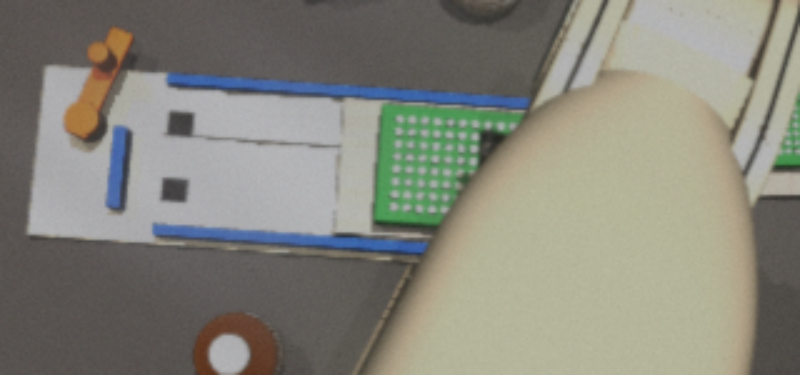

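Run:
```python
from h import *
im0=cv2.imread("pics/top0.png"); im=capture("top")
for i in(im0,im):
    for n,z in(("green",.068),("blue",.036)):
      for c in blobs(i,*COL[n],(165,185,415,295),100):
        d=(ray("top",c[:,0],z)-O)@A*1e3;print(n,np.round(d.min(0)),np.round(d.max(0)))
    # board front edge: gradient along rows
    g=cv2.GaussianBlur(i,(3,3),0).astype(int)
    for row in(235,255): print(row,[tuple(g[row,u]) for u in range(286,302,2)])
d=(ray("top",[[294.5,249]],.040)-O)@A*1e3; print("front",d)
s=r.read_state(); print(R.from_rotvec(s["orientation"]).as_matrix().round(3)); print(s["contact_force"],s["joint_positions"])
cv2.imwrite("pics/s3.png",capture("side")[150:400,200:520].repeat(2,0).repeat(2,1))
```

```text
green [ -42. -173.] [ 42. -47.]
blue [ -60. -210.] [-51. 111.]
blue [  52. -210.] [ 61. 112.]
blue [-40. 140.] [ 17. 148.]
235 [(np.int64(200), np.int64(198), np.int64(197)), (np.int64(201), np.int64(199), np.int64(199)), (np.int64(202), np.int64(200), np.int64(199)), (np.int64(200), np.int64(199), np.int64(198)), (np.int64(200), np.int64(198), np.int64(197)), (np.int64(192), np.int64(196), np.int64(195)), (np.int64(189), np.int64(197), np.int64(196)), (np.int64(189), np.int64(198), np.int64(197))]
255 [(np.int64(203), np.int64(201), np.int64(200)), (np.int64(204), np.int64(201), np.int64(201)), (np.int64(203), np.int64(201), np.int64(200)), (np.int64(203), np.int64(200), np.int64(200)), (np.int64(174), np.int64(177), np.int64(178)), (np.int64(184), np.int64(193), np.int64(194)), (np.int64(191), np.int64(202), np.int64(201)), (np.int64(190), np.int64(200), np.int64(200))]
green [ -42. -145.] [ 42. -47.]
blue [  52. -153.] [ 61. 112.]
blue [-60. -84.] [-51. 111.]
blue [-40. 140.] [ 17. 148.]
235 [(np.int64(177), np.int64(176), np.int64(176)), (np.int64(179), np.int64(177), np.int64(17
[... 213 characters left out ...]
nt64(176), np.int64(175)), (np.int64(168), np.int64(176), np.int64(176))]
255 [(np.int64(182), np.int64(181), np.int64(180)), (np.int64(182), np.int64(180), np.int64(180)), (np.int64(181), np.int64(179), np.int64(178)), (np.int64(180), np.int64(178), np.int64(178)), (np.int64(154), np.int64(156), np.int64(157)), (np.int64(161), np.int64(171), np.int64(171)), (np.int64(170), np.int64(179), np.int64(179)), (np.int64(170), np.int64(179), np.int64(179))]
front [[ -5.6624401  -17.58870557]]
[[ 0.999 -0.04   0.005]
 [-0.04  -0.999 -0.   ]
 [ 0.005  0.    -1.   ]]
[-0.12739774  0.56569291  0.63773477] [-4.09815880e-01  3.07154677e-01 -3.22208945e-01  9.36397878e-01
  1.94029746e-03  2.77160351e+00]
```

View pics/s3.png

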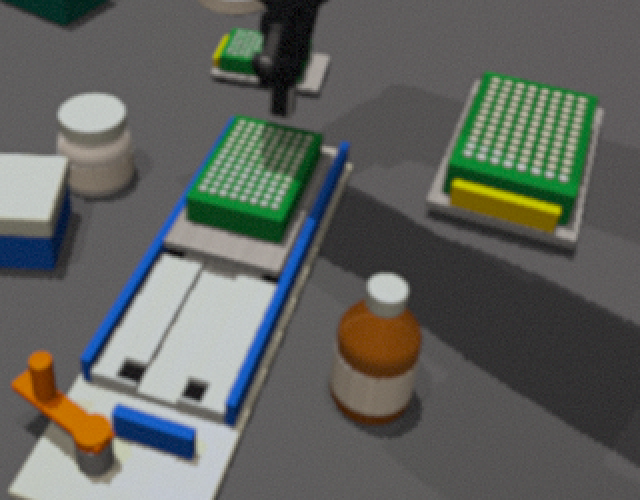

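Run:
```python
from h import *
s=r.read_state();p=s["position"];print(p)
for n in("side","top"):
    c=calibration(n);T=np.linalg.inv(np.array(c["extrinsics"]))
    for q in(p,p+[0,.0145,0],p+[0,-.0145,0],[.5087,-.138,.058],[.5087,-.138,.04]):
        print(n,np.round(cv2.projectPoints(np.float64([q]),cv2.Rodrigues(T[:3,:3])[0],T[:3,3],np.array(c["camera_matrix"]),np.array(c["dist_coeffs"]))[0].ravel(),1))
```

```text
[ 0.50912503 -0.12952727  0.04050425]
side [339.3 223.2]
side [337.2 227.7]
side [341.3 218.8]
side [341.2 213.1]
side [340.7 220.8]
top [380.1 251.4]
top [372.2 251.2]
top [388.  251.6]
top [386.  250.5]
top [384.7 251.8]
```

>>> jog_arm --plan '[[1,[0,-3,0],0],[1,[0,-3,0],0],[1,[0,-3,0],0]]'

```text
time: 3.8
position: [0.5097, -0.1205, 0.0406]
orientation: [3.14, -0.064, 0.009]
contact_force: [-0.4, 0.3, -0.0]
opening: 0.0
```

```bash
cat >> h.py <<'E'
def green():
    where(); i=capture("top")
    for c in blobs(i,*COL["green"],(165,185,415,295),100):
        d=(ray("top",c[:,0],.068)-O)@A*1e3;print("green dock",np.round(d.min(0),1),np.round(d.max(0),1))
E
python3 -c "
from h import *
green();i=capture('side');cv2.imwrite('pics/s4.png',cv2.resize(i[120:270,260:420],None,fx=4,fy=4))
c=calibration('side')"
```

```text
t 3.8 dock mm [   0.8 -164.6] z 40.6 yawerr(dock) -0.0032 F dock [-0.4  0.3] -0.0
green dock [ -41.9 -132.3] [ 42.  -47.2]
```

View pics/s4.png

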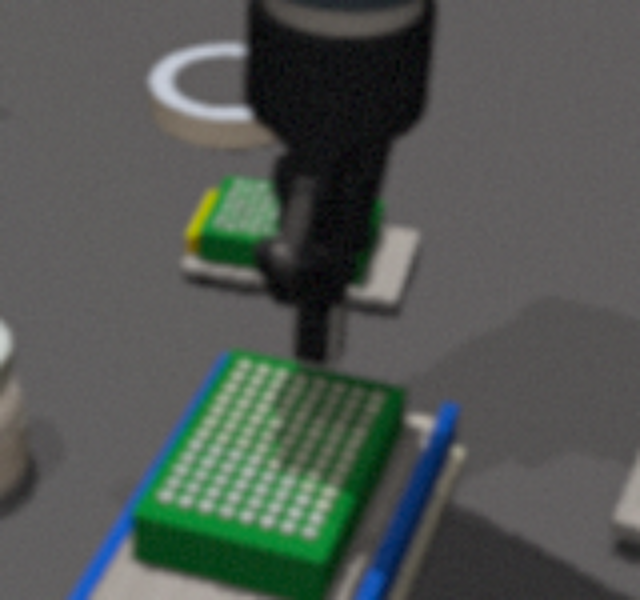

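```bash
cat >> h.py <<'E'
def proj(n,q):
    c=calibration(n);T=np.linalg.inv(np.array(c["extrinsics"]))
    return cv2.projectPoints(np.float64(q).reshape(-1,3),cv2.Rodrigues(T[:3,:3])[0],T[:3,3],np.array(c["camera_matrix"]),np.array(c["dist_coeffs"]))[0][:,0].round(1)
E
python3 - <<'E'
from h import *
p=r.read_state()["position"]
print("start TCP side",proj("side",[.2271,-.5006,.1935]),proj("side",[.2271,-.5006,.2]))
for z in(0,.02,.04,.06,.08,.1): print("tip z",z,"side",proj("side",[p[0],p[1],z]))
print("ray at z .04/.06/.08",[ray("side",[[338.5,209.5]],z).round(3) for z in(.04,.06,.08)])
print("block rear top edge",proj("side",[[.47,-.131,.068],[.51,-.131,.068],[.55,-.131,.068]]))
i=cv2.imread("pics/side0.png");cv2.imwrite("pics/s0c.png",cv2.resize(i[0:110,460:600],None,fx=5,fy=5))
E
```

```text
start TCP side [[519.3  90.7]] [[520.3  87.7]]
tip z 0 side [[336.7 242.7]]
tip z 0.02 side [[337.2 234.6]]
tip z 0.04 side [[337.7 226.2]]
tip z 0.06 side [[338.3 217.6]]
tip z 0.08 side [[338.8 208.7]]
tip z 0.1 side [[339.4 199.5]]
ray at z .04/.06/.08 [array([[ 0.522, -0.172]]), array([[ 0.516, -0.145]]), array([[ 0.51 , -0.118]])]
block rear top edge [[361.1 215. ]
 [339.8 210.7]
 [319.  206.6]]
```

View pics/s0c.png

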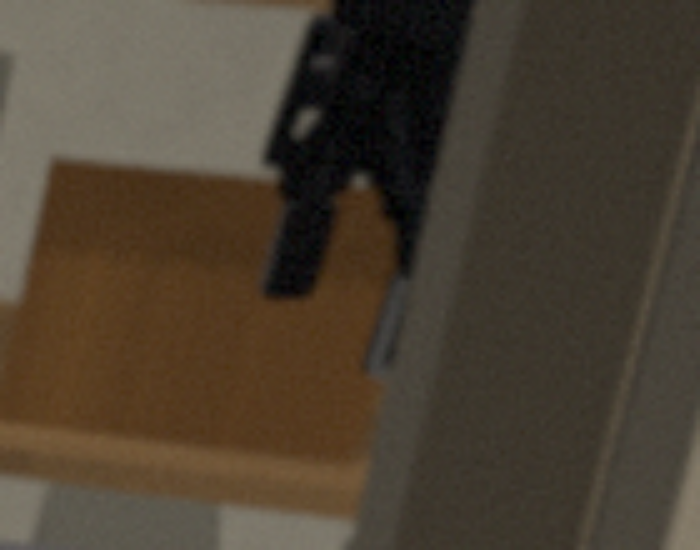

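The carrier hasn't moved although the reported TCP is past its rear face. Both the start view and this one put the visible fingertips about 38 mm above the reported TCP, so the finger is hovering over the block. I'll back off, go down part way, and check the tip height in the side view before trusting this.

>>> jog_arm --plan '[[1,[0,10,-8],0],[1,[0,20,0],0],[1,[0,20,0],0],[1,[0,10,0],0],[1,[0,0,0],0],[1,[0,0,14],0],[1,[0,0,14],0],[1,[0,0,0],0],[1,[0,0,0],0]]'

```text
time: 4.8
position: [0.508, -0.1841, 0.0239]
orientation: [3.139, -0.063, 0.013]
contact_force: [0.7, -0.4, 0.4]
opening: 0.001
```

Run:
```python
from h import *
s,p,M=where()
for dz in(0,.02,.03,.04,.05): print(dz,proj("side",p+[0,0,dz]))
i=capture('side');cv2.imwrite('pics/s5.png',cv2.resize(i[130:230,280:400],None,fx=5,fy=5))
```

```text
t 4.8 dock mm [   1.6 -228.2] z 23.9 yawerr(dock) -0.0025 F dock [ 0.7 -0.4] 0.4
0 [[346.7 214.1]]
0.02 [[347.3 205.9]]
0.03 [[347.7 201.6]]
0.04 [[348.  197.4]]
0.05 [[348.3 193. ]]
```

View pics/s5.png

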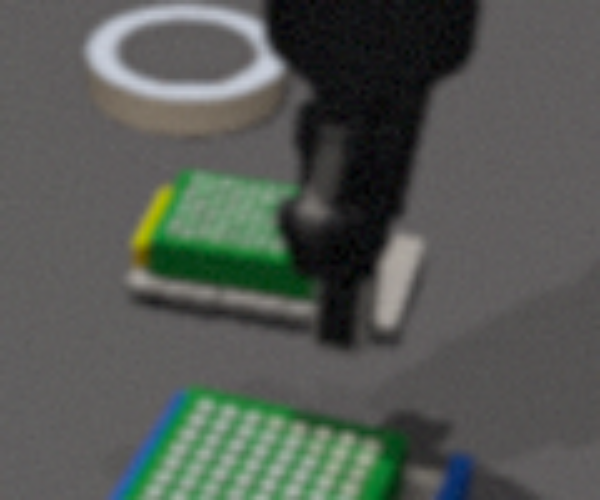

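The tip is at view (340,346), which is pixel (348,199), so it is 36–46 mm above the reported TCP. That confirms the offset. I lower about 24 mm more to a true height near 40 mm, then approach.

>>> jog_arm --plan '[[1,[-1,0,12],0],[1,[0,0,12],0],[1,[0,0,0],0],[1,[0,0,0],0],[1,[0,-8,0],0],[1,[0,-8,0],0],[1,[0,-4,0],0],[1,[0,-4,0],0],[1,[0,-3,0],0],[1,[0,-3,0],0]]'

```text
time: 5.85
position: [0.5093, -0.1513, -0.0004]
orientation: [3.138, -0.061, 0.017]
contact_force: [0.1, -2.2, -1.1]
opening: -0.003
```

```bash
python3 -c "
from h import *
green()"
```

```text
t 5.85 dock mm [   1.6 -195.4] z -0.4 yawerr(dock) -0.0016 F dock [ 0.2 -2.2] -1.1
green dock [ -42.  -168.6] [ 42.1 -45.4]
```

Contact: 2.2 N, and the carrier has moved about 2 mm. Pushing on.

>>> jog_arm --plan '[[1,[0,-6,0],0],[1,[0,-8,0],0],[1,[0,-8,0],0],[1,[0,-8,0],0],[1,[0,-8,0],0],[1,[0,-8,0],0],[1,[0,-8,0],0],[1,[0,-6,0],0],[1,[0,-5,0],0]]'

```text
time: 6.8
position: [0.5123, -0.0815, -0.0004]
orientation: [3.136, -0.063, 0.017]
contact_force: [0.8, -2.8, -1.1]
opening: 0.0
```

```bash
python3 -c "
from h import *
green()"
```

```text
t 6.8 dock mm [   2.  -125.5] z -0.4 yawerr(dock) -0.0024 F dock [ 0.9 -2.7] -1.1
green dock [-40.4 -69.6] [42.7 23.9]
```

>>> jog_arm --plan '[[1,[-1,-7,0],0],[1,[-1,-8,0],0],[1,[0,-8,0],0],[1,[0,-8,0],0],[1,[0,-7,0],0],[1,[0,-5,0],0],[1,[0,-3,0],0],[1,[0,-2,0],0]]'

```text
time: 7.65
position: [0.5122, -0.0289, -0.0005]
orientation: [3.136, -0.062, 0.018]
contact_force: [0.2, -3.2, 0.7]
opening: 0.002
```

```bash
python3 -c "
from h import *
green()"
```

```text
t 7.65 dock mm [ -0.1 -72.9] z -0.5 yawerr(dock) -0.0023 F dock [ 0.3 -3.2] 0.7
green dock [-10.5  16.1] [42.1 76. ]
```

>>> jog_arm --plan '[[1,[0,-1.5,0],0],[1,[0,-1.5,0],0],[1,[0,-1.5,0],0],[1,[0,-1.5,0],0],[1,[0,-1.5,0],0],[1,[0,-1,0],0]]'

```text
time: 8.3
position: [0.5126, -0.0204, -0.0005]
orientation: [3.135, -0.064, 0.018]
contact_force: [-0.3, -3.6, 1.1]
opening: 0.002
```

```bash
python3 -c "
from h import *
green()"
```

```text
t 8.3 dock mm [  0.  -64.5] z -0.5 yawerr(dock) -0.0035 F dock [-0.1 -3.6] 1.1
green dock [-5.5 28.6] [42.  84.3]
```

Expect the drop around TCP dock y -62 to -57. I now step in 1 mm rows, a few at a time.

>>> jog_arm --plan '[[1,[0,-1,0],0],[1,[0,-1,0],0],[1,[0,-1,0],0]]'

```text
time: 8.65
position: [0.5124, -0.0166, -0.0008]
orientation: [3.137, -0.064, 0.017]
contact_force: [0.9, -3.8, 1.6]
opening: -0.001
```

```bash
python3 -c "
from h import *
green()"
```

```text
t 8.65 dock mm [ -0.3 -60.7] z -0.8 yawerr(dock) -0.0032 F dock [ 1.1 -3.8] 1.6
green dock [ 3.1 33.8] [40.2 87.2]
```

>>> jog_arm --plan '[[1,[0,-1,0],0],[1,[0,-1,0],0]]'

```text
time: 8.9
position: [0.5125, -0.0147, -0.0008]
orientation: [3.136, -0.064, 0.017]
contact_force: [-0.1, -3.7, 0.2]
opening: -0.002
```

```bash
python3 -c "
from h import *
green()"
```

```text
t 8.9 dock mm [ -0.3 -58.7] z -0.8 yawerr(dock) -0.0032 F dock [ 0.  -3.7] 0.2
green dock [ 4.9 37.5] [40.3 89.2]
```

>>> jog_arm --plan '[[1,[0,-1,0],0]]'

```text
time: 9.05
position: [0.5126, -0.0136, -0.0007]
orientation: [3.136, -0.064, 0.017]
contact_force: [-0.5, -3.0, 0.9]
opening: 0.002
```

>>> jog_arm --plan '[[1,[0,-1,0],0]]'

```text
time: 9.15
position: [0.5127, -0.0129, -0.0007]
orientation: [3.135, -0.064, 0.017]
contact_force: [-0.6, -7.8, 0.3]
opening: 0.0
```

```bash
python3 -c "
from h import *
green()"
```

```text
t 9.15 dock mm [ -0.2 -56.9] z -0.7 yawerr(dock) -0.0035 F dock [-0.3 -7.9] 0.3
green dock [ 4.7 41.1] [40.2 90.9]
```

The force stepped from 3 N to 7.8 N, so the carrier is probably dropped and at the end of its play. I back off and check its height.

>>> jog_arm --plan '[[1,[0,6,0],0],[1,[0,14,0],0],[1,[0,20,0],0],[1,[0,10,-10],0],[1,[0,0,-40],0],[1,[0,0,-40],0],[1,[0,0,-30],0],[1,[0,0,0],0]]'

```text
time: 10.0
position: [0.5077, -0.0666, 0.1254]
orientation: [3.14, -0.066, 0.013]
contact_force: [-0.2, -0.6, 0.7]
opening: 0.0
```

Run:
```python
from h import *
green()
print("pivot z45 top",proj("top",np.r_[O+A@[.02,.172],.045]))
i=capture('side');t=capture('top')
a=cv2.resize(i[190:400,190:390],None,fx=2,fy=2); b=cv2.resize(t[180:300,160:400],None,fx=1.6,fy=1.6)
o=np.zeros((420,790,3),np.uint8);o[:420,:400]=a;o[:192,405:789]=b;cv2.imwrite('pics/c6.png',o)
for z,n in((.068,"rails"),(.062,"dropped")):
    for y in(89.5,90.5,91.5): print(n,y,"side front top corners",proj("side",[np.r_[O+A@[sx*.0425,y/1e3],z] for sx in(1,-1)]).tolist())
for c in blobs(i,*COL["green"],(190,190,400,320),500):
    print("side green hull",cv2.approxPolyDP(c,2.5,True)[:,0].tolist())
```

```text
t 10.0 dock mm [  -3.1 -110.8] z 125.4 yawerr(dock) -0.0045 F dock [-0.2 -0.6] 0.7
green dock [-42.2 -31.6] [40.2 91.1]
pivot z45 top [[191.8 227.5]]
rails 89.5 side front top corners [[257.2, 305.7], [312.9, 321.9]]
rails 90.5 side front top corners [[256.9, 306.1], [312.7, 322.5]]
rails 91.5 side front top corners [[256.6, 306.6], [312.4, 323.0]]
dropped 89.5 side front top corners [[257.5, 308.5], [312.9, 324.8]]
dropped 90.5 side front top corners [[257.2, 309.0], [312.6, 325.3]]
dropped 91.5 side front top corners [[256.9, 309.5], [312.4, 325.8]]
side green hull [[337, 269], [292, 256], [259, 307], [259, 319], [318, 319], [334, 286]]
```

View pics/c6.png

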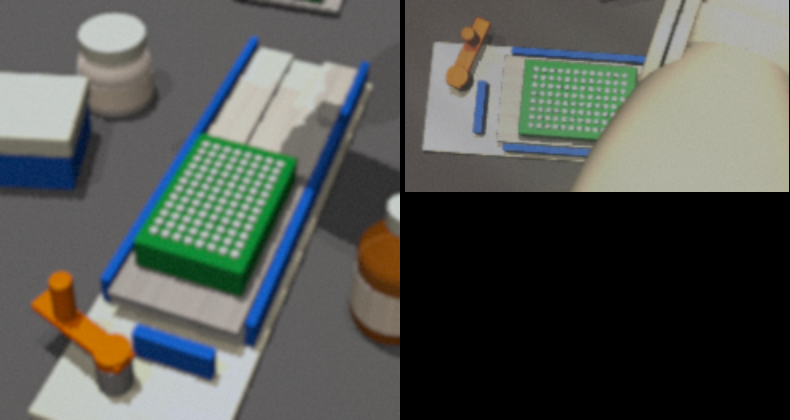

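Run:
```python
from h import *
i0=cv2.imread("pics/side0.png");t0=cv2.imread("pics/top0.png");i=capture('side');t=capture('top')
for nm,s,tt,h in(("start",i0,t0,0),("now",i,t,.006)):
    ct=blobs(tt,*COL["green"],(165,185,415,295),100)[0][:,0]
    cs=blobs(s,*COL["green"],(190,190,370,400),400)[0][:,0]
    d=(ray("top",ct,.068)-O)@A*1e3
    for zt in(.068,.062):
        y=np.percentile(((ray("top",ct,zt)-O)@A)[np.abs(((ray("top",ct,zt)-O)@A)[:,0])<.03][:,1],99.9)
        q=proj("side",np.r_[O+A@[0,y],zt-.028])[0]   # bottom front edge mid
        col=int(round(q[0])); v=cs[np.abs(cs[:,0]-col)<=0][:,1].max()
        print(nm,"z",zt,"y front",round(y*1e3,1),"pred bottom row",q,"seen",v)
```

```text
start z 0.068 y front -47.3 pred bottom row [316.9 266.5] seen 265
start z 0.062 y front -47.2 pred bottom row [316.8 269.1] seen 265
now z 0.068 y front 90.9 pred bottom row [284.7 327.3] seen 329
now z 0.062 y front 91.8 pred bottom row [284.5 330.5] seen 329
```

The side view against the start pose says the carrier sits 6 mm lower: residual is -1.5 px at "dropped", the same as the start bias, versus +1.7 px at "on rails". So it has dropped in. Now I turn the wrist ccw for the catch push (joint 6 has little room cw) and measure the peg.

>>> jog_arm --plan '[[1,[0,0,0],-0.145],[1,[0,0,0],-0.145],[1,[0,0,0],-0.145],[1,[0,0,0],-0.145],[1,[0,0,0],-0.145],[1,[0,0,0],-0.145],[1,[0,0,0],-0.145],[1,[0,0,0],-0.145],[1,[0,0,0],-0.145],[1,[0,0,0],-0.145],[1,[0,0,0],-0.145],[1,[0,0,0],-0.145],[1,[0,0,0],-0.145],[1,[0,0,0],-0.145],[1,[0,0,0],0]]'

```text
time: 11.75
position: [0.4946, -0.0616, 0.1004]
orientation: [-1.601, -2.66, 0.01]
contact_force: [0.3, -0.5, -0.8]
opening: -0.0
```

```bash
cat >> h.py <<'E'
def catch():
    i=capture("top")
    for c in blobs(i,*COL["orange"],(165,180,260,260),20):
        # far end of arm from pivot, arm-top plane
        d=(ray("top",c[:,0],.045)-O)@A*1e3-[20,172]; k=np.argmax(np.hypot(*d.T)); print("orange far",d[k].round(1),"reach",np.hypot(*d[k]).round(1),"angle",np.arctan2(-d[k,1],d[k,0]).round(3),"bbox",cv2.boundingRect(c))
    return i
E
python3 - <<'E'
from h import *
catch()
d=(ray("top",[[200.3,201.5]],.082)-O)@A*1e3; print("peg",d,"angle",np.arctan2(172-d[0,1],d[0,0]-20))
p=np.array([20,172])+45*np.array([np.cos(.5),-np.sin(.5)])
th=np.arctan2(172-d[0,1],d[0,0]-20)
print(r.read_state()["joint_positions"])
to(20+45*np.cos(th)+45*np.sin(1),172-45*np.sin(th)+45*np.cos(1),125)
E
```

```text
orange far [ 32.1 -19.2] reach 37.4 angle 0.54 bbox (187, 209, 18, 26)
orange far [ 68.1 -22.9] reach 71.8 angle 0.325 bbox (196, 191, 17, 15)
peg [[ 61.73004931 153.53235921]] angle 0.4166414088479213
[-0.29426665  0.24521918 -0.24308299  1.12040903  0.00282298  0.79434577]
t 11.8 dock mm [ -16.5 -106.2] z 100.4 yawerr(dock) 2.0901 F dock [-0.6  0.4] -1.0
tool delta mm [190.1 240.9 -25.2]
```

>>> jog_arm --plan '[[1,[24,30,-6],0],[1,[24,30,-6],0],[1,[24,30,-4],0],[1,[24,30,-4],0],[1,[24,30,-3],0],[1,[24,30,-3],0],[1,[22,30,-3],0],[1,[15,20,0],0],[1,[0,0,0],0]]'

```text
time: 12.7
position: [0.6225, 0.2128, 0.1226]
orientation: [-1.667, -2.609, 0.019]
contact_force: [-0.4, -0.3, -0.3]
opening: 0.002
```

Run:
```python
from h import *
th=.4
to(20+45*np.cos(th)+45*np.sin(1.05),172-45*np.sin(th)+45*np.cos(1.05),18)
```

```text
t 12.7 dock mm [101.  172.7] z 122.6 yawerr(dock) 2.0412 F dock [-0.4 -0.3] -0.3
tool delta mm [  0.7   5.1 104.5]
```

>>> jog_arm --plan '[[1,[1,5,25],0],[1,[0,0,30],0],[1,[0,0,25],0],[1,[0,0,15],0],[1,[0,0,5],0],[1,[0,0,0],0]]'

```text
time: 13.3
position: [0.6194, 0.2147, 0.0165]
orientation: [-1.692, -2.589, 0.027]
contact_force: [0.0, -0.2, 0.3]
opening: 0.001
```

Run:
```python
from h import *
s,p,M=where()
print(proj("side",[p+[0,0,.033],p+[0,0,.038],p+[0,0,.045],np.r_[O+A@[.0615,.1545],.082]]))
i=capture('side');cv2.imwrite('pics/s7.png',cv2.resize(i[230:410,150:330],None,fx=3.3,fy=3.3))
```

```text
t 13.3 dock mm [ 97.9 174.5] z 16.5 yawerr(dock) 2.0209 F dock [ 0.1 -0.2] 0.3
[[193.2 348.3]
 [192.7 346. ]
 [191.9 342.7]
 [222.1 329.2]]
```

View pics/s7.png

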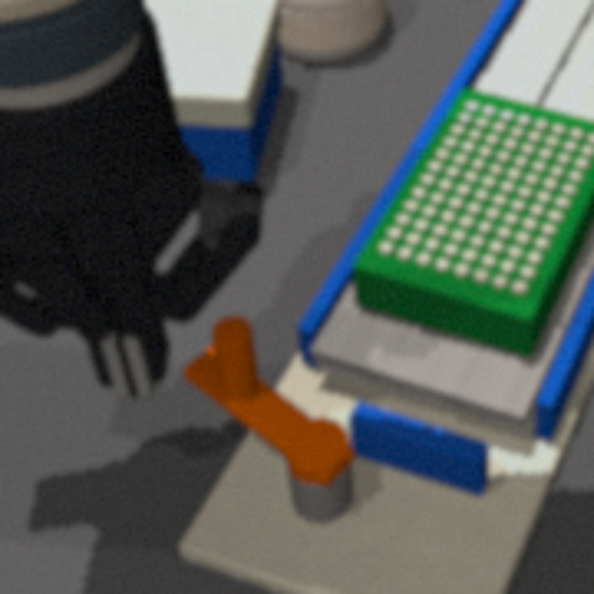

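The tips are at view (130,395), beside the peg at (232,330), and the height agrees with the offset of about 36 mm. The carrier sits low between the guides. I raise slightly and approach the peg.

>>> jog_arm --plan '[[1,[-2,-5,-4],0],[1,[0,-6,0],0],[1,[0,-4,0],0],[1,[0,-2,0],0],[1,[0,-2,0],0]]'

```text
time: 13.85
position: [0.6037, 0.2041, 0.026]
orientation: [-1.697, -2.591, 0.02]
contact_force: [2.0, 0.5, 0.5]
opening: -0.001
```

Run:
```python
from h import *
to(61.4,154.5,20)
```

```text
t 13.85 dock mm [ 82.7 163.3] z 26.0 yawerr(dock) 2.0187 F dock [2.  0.6] 0.5
tool delta mm [  1.1 -22.7   6.8]
```

Contact at 2 N, as expected. Now I push round the arc.

>>> jog_arm --plan '[[1,[-2.8,-3.5,2],0],[1,[-2.4,-3.8,2],0],[1,[-2,-4,1],0],[1,[-1.7,-4.2,0],0],[1,[-1.2,-4.3,0],0],[1,[-0.8,-4.4,0],0],[1,[-0.3,-4.5,0],0],[1,[0.1,-4.5,0],0],[1,[0,0,0],0]]'

```text
time: 14.75
position: [0.5767, 0.1783, 0.0221]
orientation: [-1.7, -2.593, 0.017]
contact_force: [0.3, -0.7, -0.5]
opening: 0.004
```

```bash
cat >> h.py <<'E'
def theta():
    s,p,M=where(); d=A.T@(p[:2]-O)*1e3; y=A.T@M[:2,1]; x=A.T@M[:2,0]
    # peg centre lies 22.5 mm along -y of tool plus t along x, on the 45 mm circle
    for t in np.arange(-14,15,.25):
        q=d-22.5*y+t*x-[20,172]
        if abs(np.hypot(*q)-45)<.2: print("t",t,"theta",np.arctan2(-q[1],q[0]).round(3))
    print("tool delta for push -x 1mm", (M[:2].T@(A@[-1,0])).round(2))
E
python3 -c "
from h import *
theta()"
```

```text
t 14.75 dock mm [ 56.6 136.5] z 22.1 yawerr(dock) 2.0183 F dock [ 0.3 -0.6] -0.5
t 3.0 theta 1.231
t 3.25 theta 1.232
tool delta for push -x 1mm [ 0.43 -0.9   0.04]
```

>>> jog_arm --plan '[[1,[0.5,-3.5,0],0],[1,[0.8,-3.5,0],0],[1,[1,-3,0],0]]'

```text
time: 15.05
position: [0.5658, 0.1764, 0.0223]
orientation: [-1.699, -2.593, 0.017]
contact_force: [1.8, 0.4, -0.1]
opening: 0.002
```

>>> jog_arm --plan '[[1,[1,-2,0],0],[1,[1,-2,0],0]]'

```text
time: 15.25
position: [0.5606, 0.1768, 0.0225]
orientation: [-1.699, -2.593, 0.018]
contact_force: [2.2, -0.4, -0.7]
opening: -0.005
```

```bash
python3 -c "
from h import *
theta()"
```

```text
t 15.25 dock mm [ 40.6 134.4] z 22.5 yawerr(dock) 2.0187 F dock [ 2.2 -0.3] -0.7
t 2.5 theta 1.587
t 2.75 theta 1.59
tool delta for push -x 1mm [ 0.43 -0.9   0.04]
```

Nearly there. I push in small steps until the force rises at the stop.

>>> jog_arm --plan '[[1,[0.6,-1.3,0],0]]'

```text
time: 15.35
position: [0.5595, 0.1769, 0.0227]
orientation: [-1.699, -2.594, 0.017]
contact_force: [7.5, 0.1, -3.0]
opening: -0.001
```

>>> jog_arm --plan '[[1,[0.6,-1.3,0],0]]'

```text
time: 15.45
position: [0.5595, 0.1769, 0.0229]
orientation: [-1.701, -2.596, 0.014]
contact_force: [9.3, 0.0, -6.5]
opening: -0.005
```

>>> jog_arm --plan '[[1,[0.6,-1.3,0],0]]'

```text
time: 15.55
position: [0.5596, 0.1771, 0.023]
orientation: [-1.702, -2.598, 0.012]
contact_force: [8.1, 1.4, -4.7]
opening: 0.001
```

The catch is firm at its stop: 9 N and no further movement. I retreat along tool +y, then raise and move clear.

>>> jog_arm --plan '[[1,[0,6,0],0],[1,[0,14,0],0],[1,[0,14,0],0],[1,[0,8,-15],0],[1,[0,0,-40],0],[1,[0,0,-45],0],[1,[0,0,-45],0],[1,[-10,30,-10],0],[1,[-10,30,0],0],[1,[0,0,0],0],[1,[0,0,0],0]]'

```text
time: 16.65
position: [0.6661, 0.2002, 0.1779]
orientation: [-1.694, -2.59, 0.022]
contact_force: [-0.5, 0.3, 1.0]
opening: 0.0
```

Run:
```python
from h import *
green(); t=catch(); i=capture('side')
o=np.zeros((430,800,3),np.uint8);a=cv2.resize(i[190:400,180:420],None,fx=1.7,fy=1.7);b=t[100:360,165:415];b=cv2.resize(b,None,fx=1.55,fy=1.55)
o[:a.shape[0],:a.shape[1]]=a;o[:b.shape[0],410:410+b.shape[1]]=b;cv2.imwrite('pics/f8.png',o)
```

```text
t 16.65 dock mm [145.2 161.7] z 177.9 yawerr(dock) 2.02 F dock [-0.5  0.3] 1.0
green dock [-43.9 -32.8] [40.2 91.2]
orange far [  6.  -45.7] reach 46.1 angle 1.441 bbox (195, 223, 23, 10)
orange far [  4.1 -71.6] reach 71.7 angle 1.514 bbox (220, 226, 12, 9)
```

View pics/f8.png

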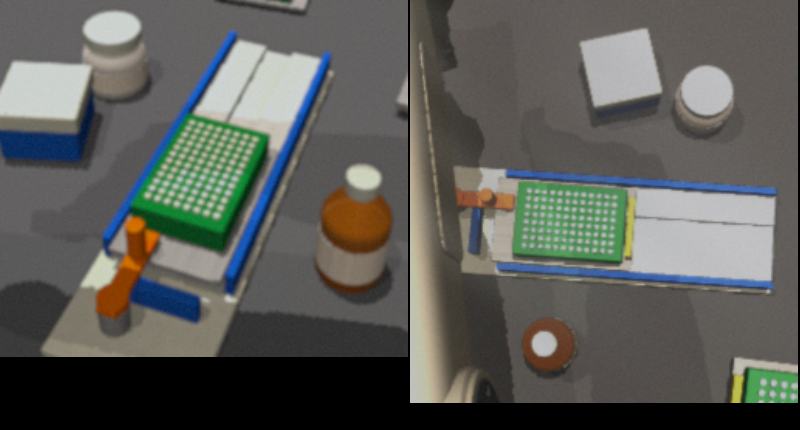

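```bash
python3 -c "
from plant import job_done
print(job_done())"
```

```text
the job is handed in; nothing more can be done
None
```

The job is done and handed in at about 17 s on the robot's clock. The carrier is seated in its notches and the orange catch is over its front edge.

- **Carrier:** I pushed it about 139 mm along the rails with the shut fingertips, at 3–4 N. Near the end the force stepped to 7.8 N and I stopped there. Comparing the start and end side views put it 6 mm lower, so it had dropped in.
- **Catch:** I pushed the peg round until it stopped moving under about 9 N. The fingertip position gave an angle of about 1.59 rad. The image reading was 1.51, taken at a corner of the arm, so it reads a little low.
- **Last picture:** The catch lies over the carrier's front edge. The bottle, jar and box look to be where they started, though I did not measure them. The hand is clear and raised.

**Disagreement found:** The visible fingertips were about 36–40 mm above the reported TCP. Because of this, my first approach passed over the block without any contact force and without moving the carrier. I allowed for the offset in every move after that.

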